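# Find the brake lever that goes firm

### The arm

A 6-joint arm with a two-finger parallel gripper is mounted at the origin on a cart in front of the work surface, level with it; the furniture and walls round the work are solid. World frame = base frame: x ahead of the robot, y to its left, z up, the work surface at z = 0. Lengths are in m, angles in rad, forces in N, time in s.
With the tool pointing down it reaches from about 0.275 to 0.975 m from the base axis. Payload 8.4 kg.
Tool frame: the origin (TCP) lies at the very end of the fingers, on their centre line; the grasp point (between the pads) lies 19 mm behind it (env.pinch_z is the distance from the TCP to the grasp point, in m); z points along the fingers, y is the direction in which the jaws open and shut (so a half turn about z gives the same grasp; the last joint's range is limited). The gripper opens to 92 mm and grips with 3 to 60 N. Pads are 20 mm wide; open, the fingers measure 128 mm over their backs; the gripper's body (75 mm by 189 mm) begins 69 mm behind the grasp point.
Start: joints at [-1.321, 0.353, 1.633, -0, 1.155, -0.002], TCP at [0.156, -0.605, 0.215] pointing down, gripper open.
Joint ranges: [-2.63, 2.63], [-0.92, 2.1], [0.06, 2.66], [-1.3, 4.44], [0, 2.69], [-3.02, 3.02]. Speed limits (rad/s): [2.22, 2.22, 2.79, 3.14, 3.14, 3.14].

### API

Orientations are given as a unit quaternion [w, x, y, z].
In Python, from station import env gives the robot as it stands. The module is installed in compiled form; this text tells all that it offers.
- The arm moves only by the tool jog_arm, never from a script. Its argument "plan" is text: rows parted by semicolons, each of 7 numbers parted by spaces: the shift along the tool's x, y, z in mm, then the turn, a rotation vector about the tool's x, y, z in degrees, then the opening, from -1 (shut) to 1 (fully open), so that 0 is half open. In form: tx ty tz rx ry rz jaw; .... A call has exactly 10 rows; each row shifts and turns the commanded pose from where the row before left it, along the tool's axes as they then stand; what a row does not reach is not made up. A row lasts 1/10 s, in which the tool goes at most 50 mm and 8.59 degrees, less where a joint would pass 70% of its speed; a pose out of reach is approached as far as the arm can. A call with a gripper value outside its range is refused whole. The fingers move at their own pace and stop on an object; "newtons" is the grip in N (left out, the last holds). Time passes only in rows, so rows that do not move let the fingers close, or fill a call up. It gives the time, the measured TCP pose, the force and the opening at its end, in the units of the state.
- env.get_state(): the state, without advancing time (a new reading comes with each control period).
- env.capture(name): name is "side" or "top"; returns a dict with "pixels" (420x560x3 uint8, red, green, blue), "depth" (420x560 float32, m along the optical axis (not along the pixel's ray), 0 where there is no reading), "fx", "fy", "cx", "cy" (pixels), "extrinsics" (4x4, takes a point from camera to world coordinates). Camera axes: x right, y down, z forward; pixel columns grow to the right and rows downward; lengths in m; the calibration is good to about 2 mm. A picture is of the moment at which its call begins.
- env.close_job(): hands the job in, once; it reports no verdict.
The state is a dict: "time": time; "qpos": joint angles; "qd": joint speeds; "joint_torque": joint torques, N m; "ee_pos": TCP position; "ee_rot": TCP orientation; "contact_force": force on the tool from outside, world axes, zero at the start; "ft_torque": the same for the moment, N m; "grip_width": opening from 0.0 (shut) to 1.0 (fully open).
Only numpy, scipy, OpenCV 4.12 (cv2) and the standard library are available. Lean on these libraries where they do the work, as an engineer would, in place of code of your own. Each camera call takes 0.05 s, during which the arm holds its last target.

### The job

Two hand-brake units have just been bled on the bench, outlets plugged; one still has air in it. Try both levers, pressing each in toward its grip as far as it goes with the backs or tips of the fingers: the one with air comes all the way to its grip and is let out again, the sound one stops short of it. Finish while holding the sound lever in, pressed firmly against its stop but not forced; touch the levers only on their outer side, pinch nothing, and leave the grips and the loose things alone.

Things in the scene. Friction and masses are not known exactly. Their poses are not given: they have to be found in the camera images.
- brake_a: one of two identical hydraulic hand-brake units fixed on the bench, 255 mm long, 145 mm high: base plate and post, level bar 100 mm above the bench (rubber grip 32 mm thick on it), black master cylinder with oblong reservoir at its -y end, lever in front of the rubber grip. Origin on the bench under mid-bar; y along the bar from reservoir to the grip's free end, z up, x square to the bar: the lever is pressed toward +x
- brake_a_pivot (a point): the lever's pivot axis (vertical), at mid-height of the blade, 100 mm above the bench; 45 mm in front of the bar's axis
- brake_a_press (a point): a good place to press: on the outer face of the blade (side away from the grip), 100 mm from the pivot; moves with the lever. The blade is plain aluminium, 15 mm tall (92 to 108 mm above the bench), 9 mm thick, gently curved, with free air above and below it and in front
- brake_a_tip (a point): centre of the 17 mm ball at the free end of the blade, 138 mm from the pivot; moves with the lever. At rest the blade stands about 49 mm clear of the grip there
- brake_a_lever (a joint): lever angle about the vertical pivot, rad: 0 = out at rest, grows as the blade nears the grip (10 mm per 0.1 rad at the press point). A return spring gives 2 N at rest to 4 N at 0.35 there and brings it out again. A sound unit meets a solid stop at 0.165, the ball end 26 mm short of the grip; one with air feels the same but goes on to 0.355, its ball end on the grip
- brake_b: one of two identical hydraulic hand-brake units fixed on the bench, 255 mm long, 145 mm high: base plate and post, level bar 100 mm above the bench (rubber grip 32 mm thick on it), black master cylinder with oblong reservoir at its -y end, lever in front of the rubber grip. Origin on the bench under mid-bar; y along the bar from reservoir to the grip's free end, z up, x square to the bar: the lever is pressed toward +x
- brake_b_pivot (a point): the lever's pivot axis (vertical), at mid-height of the blade, 100 mm above the bench; 45 mm in front of the bar's axis
- brake_b_press (a point): a good place to press: on the outer face of the blade (side away from the grip), 100 mm from the pivot; moves with the lever. The blade is plain aluminium, 15 mm tall (92 to 108 mm above the bench), 9 mm thick, gently curved, with free air above and below it and in front
- brake_b_tip (a point): centre of the 17 mm ball at the free end of the blade, 138 mm from the pivot; moves with the lever. At rest the blade stands about 49 mm clear of the grip there
- brake_b_lever (a joint): lever angle about the vertical pivot, rad: 0 = out at rest, grows as the blade nears the grip (10 mm per 0.1 rad at the press point). A return spring gives 2 N at rest to 4 N at 0.35 there and brings it out again. A sound unit meets a solid stop at 0.165, the ball end 26 mm short of the grip; one with air feels the same but goes on to 0.355, its ball end on the grip
- tape: roll of masking tape lying flat, 56 mm in diameter, 19 mm high; bystander, origin under its centre
- pliers: flat-nosed pliers with blue handles lying flat, 52 x 162 x 13 mm, long along their y; bystander, origin under the middle
- ring: brass ring lying flat, 64 mm in diameter, 12 mm high; bystander, origin under its centre

How it is judged:
On the way, in this order (a step that is already met when the one before it is completed fails the run):
1. the lever with air in it is pressed in until it lies on its grip (value of joint brake_a_lever above 0.315 rad and contact force between the fingers and brake_a_lever above 1 N), for 0.2 s.
2. that lever is let out again (value of joint brake_a_lever below 0.03 rad and contact force between the fingers and brake_a_lever below 0.1 N), for 0.1 s.
At the end, for the whole second after the job is handed in: the lever that stops short of its grip is held in by the fingers, within 0.025 rad of its stop (0.165 rad) with 4 to 35 N, through the last second; the other lever is out (under 0.03 rad) and not touched (all of step 2 and value of joint brake_b_lever above 0.14 rad and contact force between the fingers and brake_b_lever between 4 and 35 N); the arm keeps its last pose, push and grip.
It fails at once if a lever is forced (over 40 N) (contact force between the fingers and brake_a_lever above 40 N or contact force between the fingers and brake_b_lever above 40 N).
It fails at once if the fingers take hold of a lever's inner side or a grip (more than 1 N) (contact force between the fingers and brake_a_lever_c0 above 1 N or contact force between the fingers and brake_a_lever_c1 above 1 N or contact force between the fingers and brake_a_lever_c2 above 1 N or contact force between the fingers and brake_a_lever_c3 above 1 N or contact force between the fingers and brake_b_lever_c0 above 1 N or contact force between the fingers and brake_b_lever_c1 above 1 N or contact force between the fingers and brake_b_lever_c2 above 1 N or contact force between the fingers and brake_b_lever_c3 above 1 N or contact force between the fingers and brake_a_c0 above 1 N or contact force between the fingers and brake_b_c0 above 1 N).
It fails at once if a loose thing is moved more than 10 mm (distance of any of tape, pliers, ring from where it was at the start of the episode above 0.01 m).
It also fails if it takes over 58 s, if anything falls off the work surface, if the arm or the gripper's body presses on something with over 40 N, if the wrist force passes 120 N, or if a joint passes its speed limit or range.

## Working session

There is one attempt and no reset: what is moved stays moved. The work goes in short steps, Python scripts to look and compute and a tool call to move; the robot and the scene stay as the last step left them, time stands still between calls to the robot, and variables do not carry over. Pictures are saved under pics/ and viewed, and the job is handed in when it is done.

Besides the shell and the picture viewer there is one more tool, called as name(argument=value, ...) on one line, values as JSON. jog_arm: Moves the arm, as the interface text tells. Its arguments: {"type":"object","properties":{"plan":{"type":"string"},"newtons":{"type":"number"}},"required":["plan"]}

```bash
mkdir -p pics
cat > h.py <<'E'
from station import env
import numpy as np, cv2
def snap(n,f):
    c=env.capture(n); cv2.imwrite(f'pics/{f}.png',c['pixels'][:,:,::-1]); np.savez(f'{f}.npz',**c); return c
def world(c):
    d=c['depth'];v,u=np.mgrid[:420,:560]
    P=np.stack([(u-c['cx'])/c['fx']*d,(v-c['cy'])/c['fy']*d,d,np.ones_like(d)],-1)
    return (P@np.array(c['extrinsics']).T)[...,:3]
E
python3 - <<'E'
from h import *
for n in('top','side'):
    c=snap(n,n+'0'); print(n,c['fx'],c['cx'],c['cy'],np.round(c['extrinsics'],3))
s=env.get_state();print(s)
E
```

```text
top 405.5207597302283 281.7318664098867 212.48353618825217 [[-0.014 -0.998  0.053  0.405]
 [-1.     0.015  0.012  0.016]
 [-0.012 -0.053 -0.999  0.929]
 [ 0.     0.     0.     1.   ]]
side 507.48838059855734 282.4064875964194 208.8926939069108 [[-0.976 -0.124  0.18   0.254]
 [-0.218  0.61  -0.762  0.821]
 [-0.015 -0.783 -0.622  0.719]
 [ 0.     0.     0.     1.   ]]
{'time': 0.1, 'qpos': array([-1.32144205e+00,  3.53556294e-01,  1.63404485e+00,  1.02595796e-05,
        1.15521341e+00, -2.38735625e-03]), 'qd': array([ 0.00136298, -0.00114686, -0.00164554,  0.00082939, -0.0001812 ,
        0.00198506]), 'joint_torque': array([-9.49316632e-05, -5.94906092e+01, -3.34929407e+01,  6.98779430e-02,
        1.82047358e-02, -4.35763161e-05]), 'ee_pos': array([ 0.15558374, -0.60486879,  0.21395927]), 'ee_rot': array([-6.06878504e-04,  9.92088797e-01,  1.25536627e-01, -7.05948095e-05]), 'contact_force': array([ 0.02666232, -0.6215244 ,  0.46784395]), 'ft_torque': array([-3.75330417e-02, -4.30177105e-03,  2.96144189e-05]), 'grip_width': 0.9990480490563639}
```

View pics/top0.png

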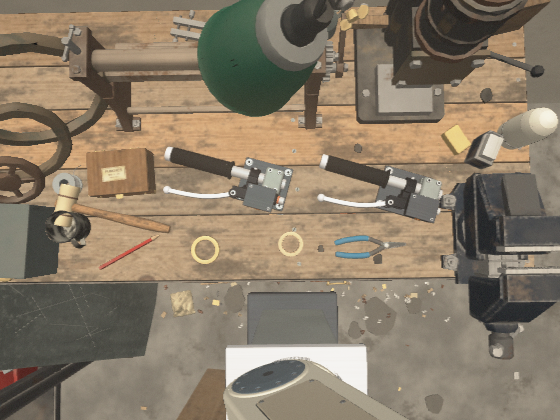

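View pics/side0.png

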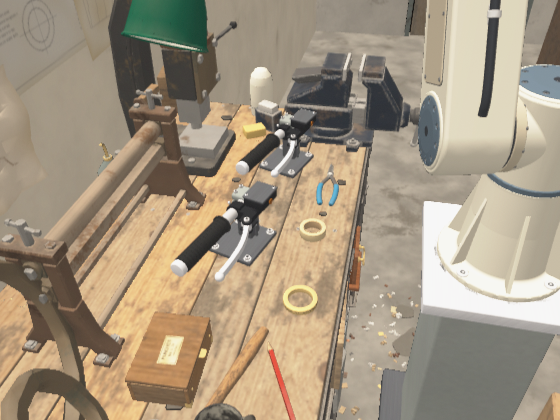

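Run:
```python
from h import *
c=dict(np.load('top0.npz')); W=world(c); I=c['pixels']
cv2.imwrite('pics/crop.png',cv2.resize(I[130:270,140:460,::-1],None,fx=2.5,fy=2.5,interpolation=cv2.INTER_CUBIC))
hsv=cv2.cvtColor(I,cv2.COLOR_RGB2HSV)
m=((hsv[...,1]<40)&(hsv[...,2]>170)&(W[...,2]>.08)&(W[...,2]<.125)).astype(np.uint8)
n,l,st,ce=cv2.connectedComponentsWithStats(m)
for i in range(1,n):
    if st[i,4]>15: 
        p=W[l==i]; print('white',st[i],p.mean(0).round(3),p.min(0).round(3),p.max(0).round(3))
        if st[i,4]>80:
            q=p[np.argsort(-p[:,1])]
            for k in range(0,len(q),max(1,len(q)//12)): print('   ',q[k:k+len(q)//12].mean(0).round(4))
m=((hsv[...,2]<70)&(W[...,2]>.095)&(W[...,2]<.125)&(W[...,0]<.65)).astype(np.uint8)
n,l,st,ce=cv2.connectedComponentsWithStats(m)
for i in range(1,n):
    if st[i,4]>150:
        p=W[l==i]; r=cv2.minAreaRect(p[:,:2].astype(np.float32)); print('dark',st[i],p.mean(0).round(3),r)
        print(cv2.fitLine(p[:,:2].astype(np.float32),cv2.DIST_L2,0,.01,.01).ravel())
```

```text
white [165 147   8  12  65] [0.575 0.257 0.112] [0.564 0.249 0.104] [0.587 0.265 0.115]
white [320 154   8  13  73] [ 0.553 -0.061  0.112] [ 0.542 -0.068  0.105] [ 0.567 -0.053  0.116]
white [231 166  19  12 146] [0.534 0.11  0.109] [0.522 0.092 0.1  ] [0.546 0.128 0.114]
    [0.5371 0.1259 0.1093]
    [0.5355 0.1227 0.1098]
    [0.5373 0.1197 0.1078]
    [0.5358 0.1171 0.1085]
    [0.5344 0.1146 0.1084]
    [0.5364 0.1117 0.107 ]
    [0.532  0.1089 0.109 ]
    [0.5323 0.1063 0.1096]
    [0.5318 0.1034 0.1084]
    [0.5306 0.1005 0.1094]
    [0.5315 0.0979 0.1087]
    [0.531  0.0948 0.1095]
    [0.5357 0.0918 0.1066]
white [258 168  25  23 343] [0.518 0.047 0.116] [0.494 0.024 0.102] [0.539 0.074 0.124]
    [0.5207 0.0698 0.1088]
    [0.5184 0.0631 0.1119]
    [0.5136 0.0574 0.1167]
    [0.5189 0.0537 0.1167]
    [0.5199 0.0508 0.1176]
    [0.5157 0.0476 0.117 ]
    [0.52   0.0447 0.1168]
    [0.515  0.0418 0.117 ]
    [0.5199 0.0391 0.1164]
    [0.5121 0.0361 0.1163]
    [0.516  0.0334 0.1161]
    [0.5207 0.0296 0.1175]
    [0.5289 0.0254 0.118 ]
white [388 176  18  12 143] [ 0.509 -
[... 3292 characters left out ...]
9599208831787), 86.40866088867188)
[ 0.21719073  0.9761292   0.51666695 -0.14573985]
dark [476 177   8  77 216] [ 0.441 -0.365  0.119] ((0.4374319314956665, -0.366527259349823), (0.008661498315632343, 0.1508098542690277), 89.61148834228516)
[ 0.9999803  -0.00628507  0.44051018 -0.36488226]
dark [ 25 205  12  73 411] [0.399 0.541 0.105] ((0.3985186517238617, 0.5413207411766052), (0.005332333501428366, 0.14695985615253448), 86.76374053955078)
[ 0.9985421  -0.05397908  0.3988049   0.54103005]
dark [476 277  60  46 531] [ 0.255 -0.388  0.112] ((0.24849775433540344, -0.3986136317253113), (0.1261807382106781, 0.0696195662021637), 48.46434783935547)
[ 0.66729313  0.7447952   0.25495306 -0.38783666]
```

View pics/crop.png

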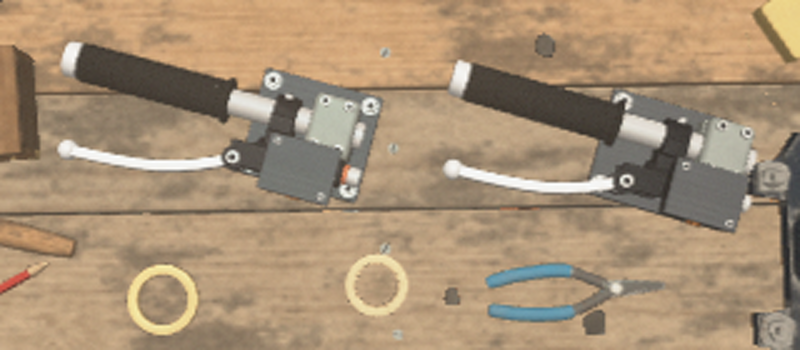

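Run:
```python
from h import *
c=dict(np.load('top0.npz')); W=world(c)
s=dict(np.load('side0.npz')); S=world(s)
def mz(x0,x1,y0,y1):
    r=[]
    for V in (W,S):
        m=(V[...,0]>x0)&(V[...,0]<x1)&(V[...,1]>y0)&(V[...,1]<y1)&(V[...,2]<1.2)&(V[...,2]>-.2); r.append(round(float(V[m][:,2].max()),3) if m.any() else None)
    return r
print('vise',mz(.2,.6,-.6,-.33)); print('lamp lowx',[ (x,mz(x,x+.05,-.2,.3)) for x in (.55,.6,.65,.7,.75)])
for y in np.arange(-.4,.35,.05): print(y.round(2),[mz(x,x+.05,y,y+.05)[0] for x in np.arange(.3,.7,.05)])
# pivots by ray at z=.118
E=c['extrinsics']
def ray(u,v,z):
    d=E[:3,:3]@np.array([(u-c['cx'])/c['fx'],(v-c['cy'])/c['fy'],1]);t=(z-E[2,3])/d[2];return E[:3,3]+t*d
for u,v in ((140+232/2.5,130+156/2.5),(140+626/2.5,130+181/2.5)): print('piv',ray(u,v,.117).round(4), W[int(v),int(u)].round(3))
for u,v in ((140+66/2.5,130+149/2.5),(140+452/2.5,130+168/2.5)): print('tip',ray(u,v,.1).round(4),ray(u,v,.108).round(4))
```

```text
vise [0.216, 0.217]
lamp lowx [(0.55, [0.612, 0.492]), (0.6, [0.584, 0.493]), (0.65, [0.515, 0.489]), (0.7, [0.425, 0.31]), (0.75, [0.321, 0.309])]
-0.4 [0.215, 0.215, 0.214, 0.183, 0.174, 0.07, 0.309, 0.31]
-0.35 [0.036, 0.024, 0.005, 0.037, 0.009, 0.004, 0.03, 0.306]
-0.3 [0.004, 0.008, 0.146, 0.146, 0.124, 0.004, 0.004, 0.447]
-0.25 [0.004, 0.016, 0.146, 0.146, 0.118, 0.019, 0.004, 0.449]
-0.2 [0.006, 0.014, 0.005, 0.12, 0.12, 0.005, 0.005, 0.429]
-0.15 [0.008, 0.013, 0.004, 0.11, 0.12, 0.115, 0.006, 0.029]
-0.1 [0.004, 0.011, 0.004, 0.111, 0.118, 0.581, 0.582, 0.239]
-0.05 [0.005, 0.023, 0.022, 0.11, 0.006, 0.612, 0.584, 0.245]
-0.0 [0.005, 0.023, 0.929, 0.146, 0.124, 0.541, 0.566, 0.515]
0.05 [0.004, 0.004, 0.004, 0.146, 0.146, 0.521, 0.527, 0.515]
0.1 [0.004, 0.004, 0.004, 0.144, 0.12, 0.465, 0.477, 0.468]
0.15 [0.013, 0.015, 0.013, 0.111, 0.118, 0.119, 0.004, 0.051]
0.2 [0.016, 0.015, 0.015, 0.112, 0.115, 0.118, 0.004, 0.05]
0.25 [0.005, 0.004, 0.019, 0.109, 0.109, 0.115, 0.004, 0.052]
0.3 [0.004, 0.016, 0.024, 0.005, 0.062, 0.062, 0.053, 0.05]
piv [0.4901 0.1239 0.117 ] [0.491 0.125 0.118]
piv [ 0.4652 -0.1919  0.117 ] [ 0.466 -0.191  0.116]
tip [0.4998 0.2632 0.1   ] [0.4989 0.2608 0.108 ]
tip [ 0.4792 -0.0544  0.1   ] [ 0.4785 -0.0537  0.108 ]
```

Run:
```python
from h import *
for n in('top0','side0'):
    c=dict(np.load(n+'.npz')); W=world(c); h=cv2.cvtColor(c['pixels'],cv2.COLOR_RGB2HSV)
    m=(h[...,0]>60)&(h[...,0]<90)&(h[...,1]>100)&(W[...,2]>.2)&(W[...,2]<1)
    p=W[m]; print(n,len(p),np.percentile(p,[1,99],axis=0).round(3)); q=p[p[:,0]<np.percentile(p[:,0],5)]; print(q.mean(0))
    q=p[p[:,2]<np.percentile(p[:,2],5)]; print(q.mean(0))
# finger/gripper view
c=dict(np.load('top0.npz'));print(env.pinch_z)
```

```text
top0 20 [[0.577 0.033 0.443]
 [0.683 0.099 0.513]]
[0.57678595 0.04051284 0.50285142]
[0.68396125 0.09246321 0.44264923]
side0 3226 [[0.559 0.011 0.391]
 [0.682 0.122 0.492]]
[0.53643203 0.12008691 0.45187665]
[0.59812119 0.04421118 0.41069685]
0.0187
```

jog_arm(plan="0 0 -30 0 0 -8 -1;0 0 -30 0 0 -8 -1;0 0 -30 0 0 -8 -1;0 0 0 0 0 -8 -1;0 0 0 0 0 -8 -1;0 0 0 0 0 -8 -1;0 0 0 0 0 -7.6 -1;30 5 0 0 0 0 -1;35 5 0 0 0 0 -1;35 5 0 0 0 0 -1", newtons=10)

```text
time: 1.1
ee_pos: [0.2041, -0.5152, 0.304]
ee_rot: [-0.0, 0.819, 0.573, 0.0]
contact_force: [0.1, 0.4, 0.4]
grip_width: 0.153
```

jog_arm(plan="40 5 0 0 0 0 -1;45 6 0 0 0 0 -1;45 6 0 0 0 0 -1;45 6 0 0 0 0 -1;45 6 0 0 0 0 -1;45 6 0 0 0 0 -1;45 6 0 0 0 0 -1;45 6 0 0 0 0 -1;40 5 0 0 0 0 -1;40 5 0 0 0 0 -1")

```text
time: 2.1
ee_pos: [0.4064, -0.1253, 0.3045]
ee_rot: [0.0, 0.819, 0.574, 0.0]
contact_force: [1.3, -0.6, 1.2]
grip_width: 0.004
```

jog_arm(plan="25 3 10 0 0 0 -1;22 3 30 0 0 0 -1;0 0 35 0 0 0 -1;0 0 35 0 0 0 -1;0 0 35 0 0 0 -1;0 0 35 0 0 0 -1;0 0 25 0 0 0 -1;0 0 16 0 0 0 -1;0 0 0 0 0 0 -1;0 0 0 0 0 0 -1")

```text
time: 3.1
ee_pos: [0.4277, -0.0849, 0.0837]
ee_rot: [-0.0, 0.819, 0.574, -0.0]
contact_force: [-0.7, 0.1, 0.3]
grip_width: 0.007
```

Run:
```python
from h import *
c=snap('top','top1'); snap('side','side1'); s=env.get_state(); print(s['ee_pos'],s['contact_force'])
I=c['pixels'];cv2.imwrite('pics/c1.png',cv2.resize(I[130:270,240:460,::-1],None,fx=3,fy=3,interpolation=cv2.INTER_CUBIC))
c=dict(np.load('side1.npz'));I=c['pixels'];cv2.imwrite('pics/c2.png',cv2.resize(I[80:280,150:400,::-1],None,fx=3,fy=3,interpolation=cv2.INTER_CUBIC))
```

```text
[ 0.42855676 -0.08508896  0.08451978] [ 0.22142409 -0.11851796  0.39289795]
```

View pics/c1.png

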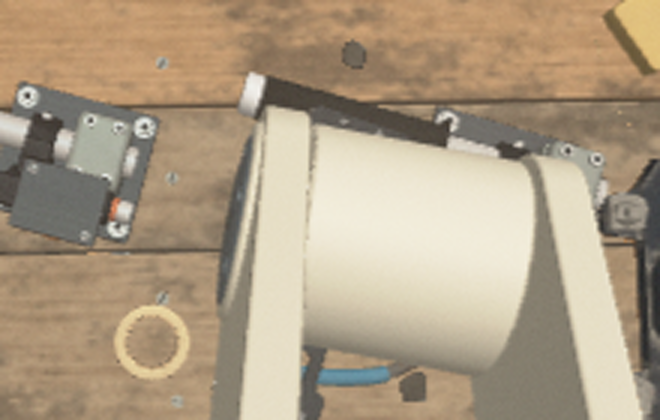

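View pics/c2.png

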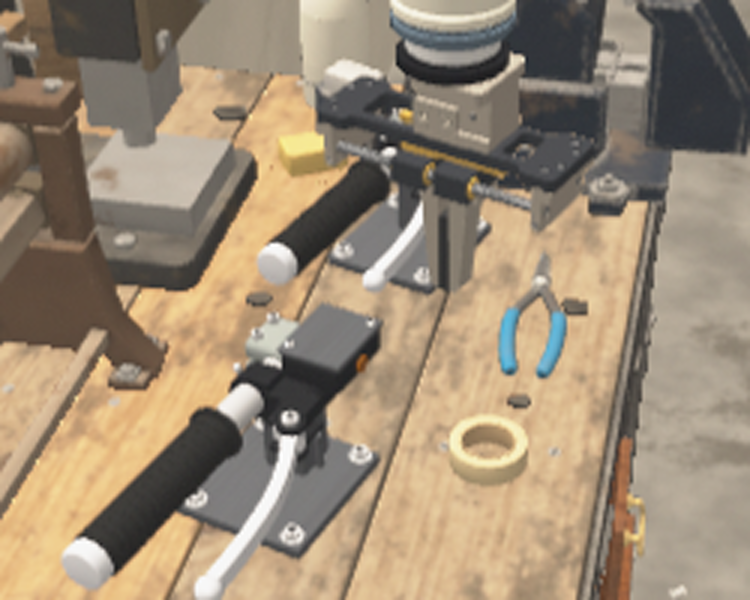

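The side view shows the shut fingers (crop 455,230) standing in front of the right-hand lever, clear of it and of the pliers. Next I'll press.

jog_arm(plan="0 3 0 0 0 0 -1;0 3 0 0 0 0 -1;0 3 0 0 0 0 -1;0 3 0 0 0 0 -1;0 3 0 0 0 0 -1;0 2 0 0 0 0 -1;0 2 0 0 0 0 -1;0 2 0 0 0 0 -1;0 2 0 0 0 0 -1;0 2 0 0 0 0 -1")

```text
time: 4.2
ee_pos: [0.4507, -0.0932, 0.0833]
ee_rot: [-0.001, 0.819, 0.574, -0.0]
contact_force: [-2.1, 2.4, 0.6]
grip_width: 0.002
```

jog_arm(plan="0 1.5 0 0 0 0 -1;0 1.5 0 0 0 0 -1;0 1 0 0 0 0 -1;0 1 0 0 0 0 -1;0 1 0 0 0 0 -1;0 1 0 0 0 0 -1;0 0 0 0 0 0 -1;0 0 0 0 0 0 -1;0 0 0 0 0 0 -1;0 0 0 0 0 0 -1")

```text
time: 5.2
ee_pos: [0.4579, -0.0959, 0.0836]
ee_rot: [0.0, 0.819, 0.574, -0.0]
contact_force: [-2.9, 3.4, -0.2]
grip_width: -0.001
```

jog_arm(plan="0 1 0 0 0 0 -1;0 1 0 0 0 0 -1;0 0 0 0 0 0 -1;0 1 0 0 0 0 -1;0 0 0 0 0 0 -1;0 1 0 0 0 0 -1;0 0 0 0 0 0 -1;0 0 0 0 0 0 -1;0 0 0 0 0 0 -1;0 0 0 0 0 0 -1")

```text
time: 6.2
ee_pos: [0.4617, -0.0972, 0.0836]
ee_rot: [-0.0, 0.819, 0.574, 0.0]
contact_force: [-2.0, 3.6, 0.3]
grip_width: 0.008
```

Run:
```python
from h import *
c=snap('side','side2');I=c['pixels'];cv2.imwrite('pics/c3.png',cv2.resize(I[80:200,200:350,::-1],None,fx=5,fy=5,interpolation=cv2.INTER_CUBIC))
s=env.get_state(); print(s['ee_pos'],s['contact_force'])
```

```text
[ 0.46165253 -0.09724663  0.08358114] [-1.78637284  3.5871052  -0.3614128 ]
```

View pics/c3.png

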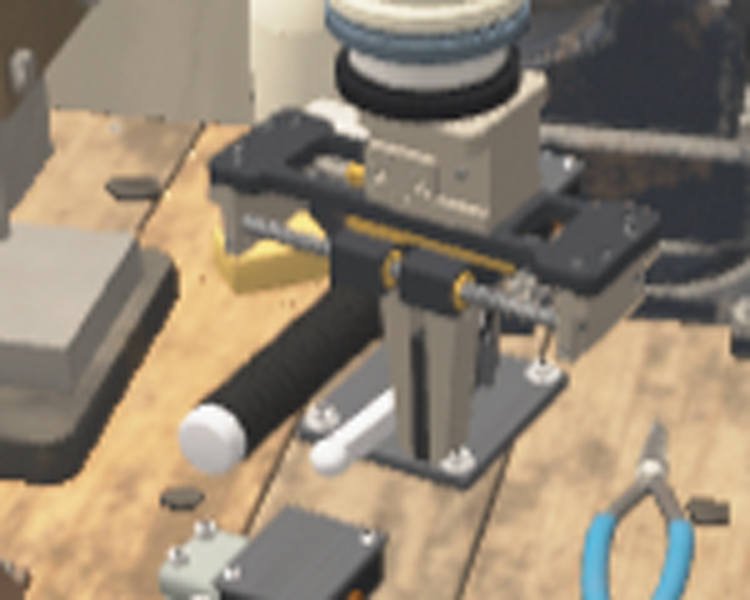

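```bash
cat >> h.py <<'E'
def ray(c,u,v,z=.1):
    E=c['extrinsics'];d=E[:3,:3]@np.array([(u-c['cx'])/c['fx'],(v-c['cy'])/c['fy'],1]);t=(z-E[2,3])/d[2];return E[:3,3]+t*d
def tip(c,piv,rest):
    # white blob near the ball arc
    h=cv2.cvtColor(c['pixels'],cv2.COLOR_RGB2HSV);W=world(c)
    d=np.hypot(W[...,0]-piv[0],W[...,1]-piv[1]); 
    m=(h[...,1]<50)&(h[...,2]>150)&(W[...,2]>.085)&(W[...,2]<.115)&(d>.128)&(d<.15)
    a=np.arctan2(W[...,0]-piv[0],W[...,1]-piv[1])
    m&=(a>-.1)&(a<.55)
    v,u=np.nonzero(m); print(len(u),u.mean(),v.mean(),W[m].mean(0).round(4)); 
    r=ray(c,u.mean(),v.mean()); print('tip',r.round(4),'ang',np.arctan2(r[0]-piv[0],r[1]-piv[1]))
E
python3 - <<'E'
from h import *
for f in ('side0','side1','side2'):
    tip(dict(np.load(f+'.npz')),(.466,-.191),0)
E
```

```text
59 272.8135593220339 171.79661016949152 [ 0.4807 -0.0531  0.1041]
tip [ 0.4821 -0.059   0.1   ] ang 0.12159360760190285
61 271.4754098360656 171.5737704918033 [ 0.4836 -0.0527  0.1046]
tip [ 0.4852 -0.0592  0.1   ] ang 0.14448188728029623
60 263.81666666666666 170.21666666666667 [ 0.5013 -0.0557  0.1037]
tip [ 0.5027 -0.061   0.1   ] ang 0.2753416166253427
```

jog_arm(plan="0 0.5 0 0 0 0 -1;0 0 0 0 0 0 -1;0 0.5 0 0 0 0 -1;0 0 0 0 0 0 -1;0 0.5 0 0 0 0 -1;0 0 0 0 0 0 -1;0 0.5 0 0 0 0 -1;0 0 0 0 0 0 -1;0 0 0 0 0 0 -1;0 0 0 0 0 0 -1")

```text
time: 7.25
ee_pos: [0.4636, -0.0979, 0.0836]
ee_rot: [0.0, 0.819, 0.574, 0.0]
contact_force: [-3.2, 4.0, 0.7]
grip_width: -0.001
```

Run:
```python
from h import *
tip(snap('side','side3'),(.466,-.191),0)
s=env.get_state(); print(s['ee_pos'],s['contact_force'])
```

```text
72 262.84722222222223 169.52777777777777 [ 0.5039 -0.0575  0.104 ]
tip [ 0.5054 -0.0632  0.1   ] ang 0.29938046212755126
[ 0.46354016 -0.09792438  0.08359947] [-1.89535321  3.69987183 -0.70678075]
```

jog_arm(plan="0 0.5 0 0 0 0 -1;0 0 0 0 0 0 -1;0 0.5 0 0 0 0 -1;0 0 0 0 0 0 -1;0 0.5 0 0 0 0 -1;0 0 0 0 0 0 -1;0 0.5 0 0 0 0 -1;0 0 0 0 0 0 -1;0 0 0 0 0 0 -1;0 0 0 0 0 0 -1")

```text
time: 8.3
ee_pos: [0.4654, -0.0985, 0.0836]
ee_rot: [-0.0, 0.819, 0.574, 0.0]
contact_force: [-2.5, 4.5, 1.4]
grip_width: 0.004
```

jog_arm(plan="0 0.5 0 0 0 0 -1;0 0 0 0 0 0 -1;0 0.5 0 0 0 0 -1;0 0 0 0 0 0 -1;0 0.5 0 0 0 0 -1;0 0 0 0 0 0 -1;0 0.5 0 0 0 0 -1;0 0 0 0 0 0 -1;0 0 0 0 0 0 -1;0 0 0 0 0 0 -1")

```text
time: 9.3
ee_pos: [0.4671, -0.0991, 0.0835]
ee_rot: [-0.0, 0.819, 0.574, -0.0]
contact_force: [-2.8, 5.0, -0.2]
grip_width: 0.002
```

Run:
```python
from h import *
tip(snap('side','side4'),(.466,-.191),0)
s=env.get_state(); print(s['ee_pos'],s['contact_force'])
```

```text
60 261.23333333333335 169.2 [ 0.5076 -0.0581  0.1039]
tip [ 0.5092 -0.0637  0.1   ] ang 0.32734809766841766
[ 0.46713659 -0.09909587  0.08354513] [-3.37647782  4.96881492  0.94258603]
```

jog_arm(plan="0 1 0 0 0 0 -1;0 1 0 0 0 0 -1;0 1 0 0 0 0 -1;0 1 0 0 0 0 -1;0 1 0 0 0 0 -1;0 1 0 0 0 0 -1;0 1 0 0 0 0 -1;0 1 0 0 0 0 -1;0 0 0 0 0 0 -1;0 0 0 0 0 0 -1")

```text
time: 10.35
ee_pos: [0.4746, -0.1017, 0.0835]
ee_rot: [-0.0, 0.819, 0.574, -0.0]
contact_force: [-2.7, 5.9, 0.0]
grip_width: 0.006
```

Run:
```python
from h import *
c=snap('side','side5');tip(c,(.466,-.191),0)
I=c['pixels'];cv2.imwrite('pics/c4.png',cv2.resize(I[80:200,200:350,::-1],None,fx=5,fy=5,interpolation=cv2.INTER_CUBIC))
s=env.get_state(); print(s['ee_pos'],s['contact_force'])
```

```text
64 256.375 167.375 [ 0.5197 -0.0627  0.1041]
tip [ 0.5214 -0.0686  0.1   ] ang 0.42515537949548227
[ 0.47455502 -0.10164761  0.08350543] [-2.80823958  6.80194576  0.46792454]
```

View pics/c4.png

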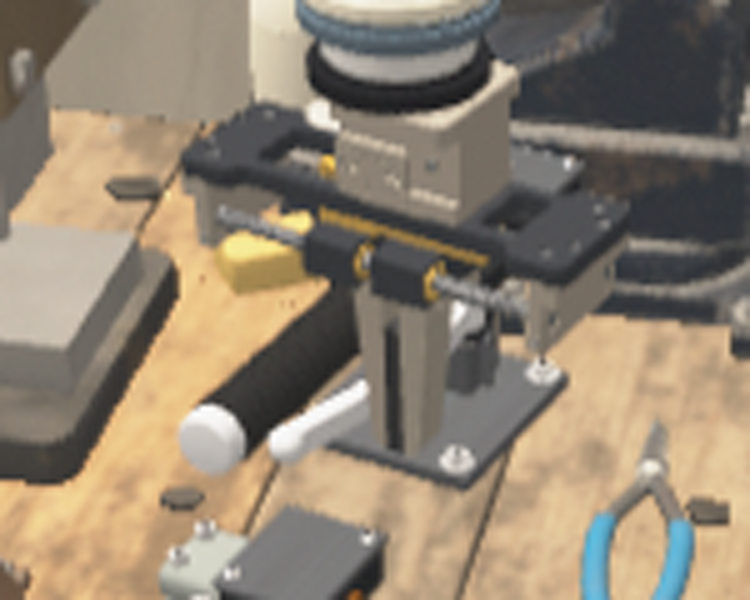

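The lever has gone past 0.165 without a stop, and its ball (crop 285,443) is nearly on the grip, so the right-hand unit is the one with air. I'll press it home.

jog_arm(plan="0 1 0 0 0 0 -1;0 1 0 0 0 0 -1;0 1 0 0 0 0 -1;0 0.5 0 0 0 0 -1;0 0.5 0 0 0 0 -1;0 0.5 0 0 0 0 -1;0 0 0 0 0 0 -1;0 0 0 0 0 0 -1;0 0 0 0 0 0 -1;0 0 0 0 0 0 -1")

```text
time: 11.4
ee_pos: [0.4782, -0.1028, 0.0834]
ee_rot: [-0.001, 0.819, 0.574, -0.0]
contact_force: [-4.8, 8.1, 2.6]
grip_width: 0.007
```

Run:
```python
from h import *
c=snap('side','side6');tip(c,(.466,-.191),0)
s=env.get_state(); print(s['ee_pos'],s['contact_force'])
```

```text
60 254.8 166.68333333333334 [ 0.5238 -0.0649  0.1039]
tip [ 0.5255 -0.0705  0.1   ] ang 0.45890363274985385
[ 0.47817587 -0.10279551  0.08342867] [-5.6491177   7.83685045  3.05290633]
```

jog_arm(plan="0 0.5 0 0 0 0 -1;0 0 0 0 0 0 -1;0 0.5 0 0 0 0 -1;0 0 0 0 0 0 -1;0 0.5 0 0 0 0 -1;0 0 0 0 0 0 -1;0 0.5 0 0 0 0 -1;0 0 0 0 0 0 -1;0 0 0 0 0 0 -1;0 0 0 0 0 0 -1")

```text
time: 12.45
ee_pos: [0.4785, -0.1029, 0.0833]
ee_rot: [-0.002, 0.819, 0.574, -0.001]
contact_force: [-9.5, 11.1, 7.7]
grip_width: 0.007
```

Run:
```python
from h import *
c=snap('side','side7');tip(c,(.466,-.191),0)
I=c['pixels'];cv2.imwrite('pics/c5.png',cv2.resize(I[80:200,200:350,::-1],None,fx=5,fy=5,interpolation=cv2.INTER_CUBIC))
s=env.get_state(); print(s['ee_pos'],s['contact_force'])
```

```text
61 254.5737704918033 166.62295081967213 [ 0.5245 -0.0655  0.1036]
tip [ 0.5261 -0.0706  0.1   ] ang 0.46300154163511825
[ 0.47849122 -0.10290573  0.0832543 ] [-9.77910747 11.75243058  8.25497885]
```

View pics/c5.png

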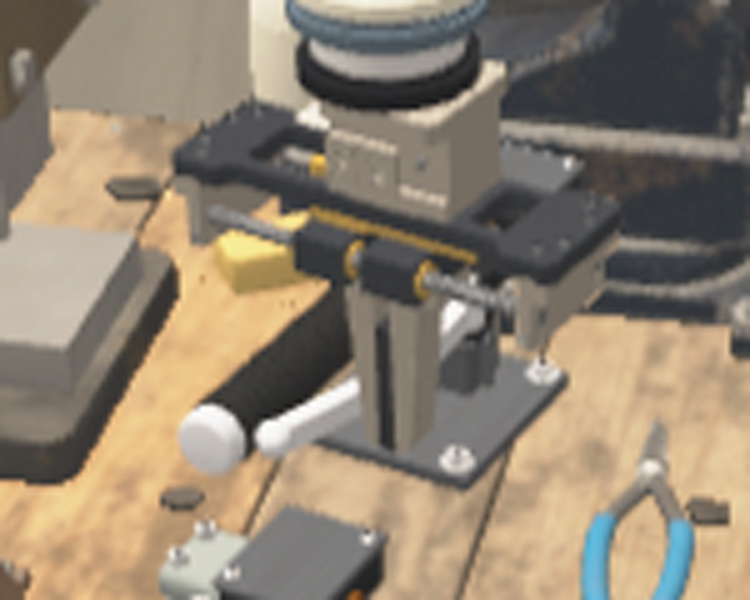

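The ball (crop 270,437) is on the grip, travel has stopped and the force is about 17 N. I'll let it out.

jog_arm(plan="0 -3 0 0 0 0 -1;0 -5 0 0 0 0 -1;0 -6 0 0 0 0 -1;0 -8 0 0 0 0 -1;0 -10 0 0 0 0 -1;0 -10 0 0 0 0 -1;0 -10 0 0 0 0 -1;0 -10 0 0 0 0 -1;0 -10 0 0 0 0 -1;0 -3 0 0 0 0 -1")

```text
time: 13.5
ee_pos: [0.4092, -0.0782, 0.0836]
ee_rot: [-0.0, 0.819, 0.574, -0.0]
contact_force: [0.5, 0.7, 0.1]
grip_width: 0.004
```

Run:
```python
from h import *
c=snap('side','side8');tip(c,(.466,-.191),0)
s=env.get_state(); print(s['ee_pos'],s['contact_force'],s['qpos'])
```

```text
60 271.46666666666664 171.48333333333332 [ 0.4837 -0.0533  0.1045]
tip [ 0.4853 -0.0596  0.1   ] ang 0.14558785408089875
[ 0.40941343 -0.0782483   0.08360719] [-0.70760752  1.06417616 -0.17650683] [-1.92460515e-01  2.25698207e-01  2.17663898e+00  2.80823452e-05
  7.39564492e-01  1.55934471e-01]
```

jog_arm(plan="0 0 -30 0 0 0 -1;0 0 -36 0 0 0 -1;0 0 -20 0 0 0 -1;40 -10 0 0 0 0 -1;45 -10 0 0 0 0 -1;45 -10 0 0 0 0 -1;45 -10 0 0 0 0 -1;45 -10 0 0 0 0 -1;45 -10 0 0 0 0 -1;44 -9 0 0 0 0 -1")

```text
time: 14.55
ee_pos: [0.4514, 0.2377, 0.1698]
ee_rot: [0.0, 0.819, 0.574, 0.0]
contact_force: [-0.7, -0.7, 0.2]
grip_width: 0.004
```

jog_arm(plan="0 0 0 0 0 0 -1;0 0 0 0 0 0 -1;0 0 20 0 0 0 -1;0 0 25 0 0 0 -1;0 0 25 0 0 0 -1;0 0 16 0 0 0 -1;0 0 0 0 0 0 -1;0 0 0 0 0 0 -1;0 0 0 0 0 0 -1;0 0 0 0 0 0 -1")

```text
time: 15.55
ee_pos: [0.4518, 0.2355, 0.0846]
ee_rot: [0.0, 0.819, 0.574, 0.001]
contact_force: [0.0, 0.2, 0.5]
grip_width: 0.002
```

Run:
```python
from h import *
c=snap('side','side9');tip(c,(.490,.125),0);tip(dict(np.load('side0.npz')),(.49,.125),0)
tip(c,(.466,-.191),0)
s=env.get_state(); print(s['ee_pos'],s['contact_force'],s['qpos'])
I=c['pixels'];cv2.imwrite('pics/c6.png',cv2.resize(I[130:330,150:400,::-1],None,fx=3,fy=3,interpolation=cv2.INTER_CUBIC))
```

```text
93 217.31182795698925 274.5806451612903 [0.5006 0.2634 0.105 ]
tip [0.5026 0.2589 0.1   ] ang 0.09354710106177772
104 216.1346153846154 274.1442307692308 [0.503  0.2626 0.1048]
tip [0.5048 0.2583 0.1   ] ang 0.11086759036939382
46 274.67391304347825 172.1304347826087 [ 0.4762 -0.0518  0.1047]
tip [ 0.4779 -0.0585  0.1   ] ang 0.08954833031670889
[0.45172924 0.2354885  0.08452647] [3.72641709e-05 1.86672620e-01 1.43830255e+00] [ 4.77606545e-01  3.46121281e-01  1.98955891e+00 -1.07056439e-05
  8.04288391e-01  8.26387328e-01]
```

View pics/c6.png

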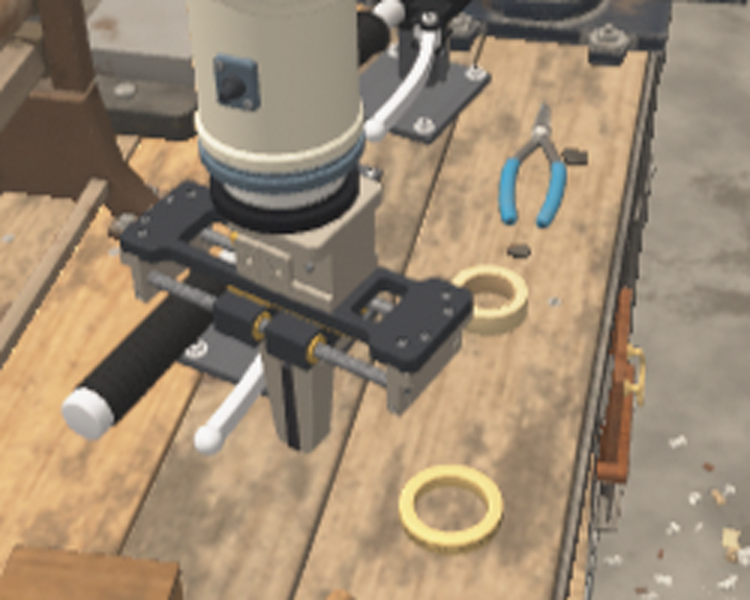

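jog_arm(plan="0 3 0 0 0 0 -1;0 3 0 0 0 0 -1;0 3 0 0 0 0 -1;0 3 0 0 0 0 -1;0 2 0 0 0 0 -1;0 2 0 0 0 0 -1;0 2 0 0 0 0 -1;0 2 0 0 0 0 -1;0 2 0 0 0 0 -1;0 1 0 0 0 0 -1")

```text
time: 16.6
ee_pos: [0.4726, 0.2276, 0.0835]
ee_rot: [-0.0, 0.819, 0.574, -0.0]
contact_force: [-2.1, 2.7, 0.7]
grip_width: 0.008
```

Run:
```python
from h import *
c=snap('side','side10');tip(c,(.490,.125),0)
s=env.get_state(); print(s['ee_pos'],s['contact_force'])
```

```text
103 214.45631067961165 274.0194174757282 [0.5059 0.2628 0.1047]
tip [0.5077 0.2586 0.1   ] ang 0.13188277984256486
[0.47270287 0.22760916 0.08353123] [-1.79136344  2.87680949 -0.59513647]
```

jog_arm(plan="0 1 0 0 0 0 -1;0 1 0 0 0 0 -1;0 1 0 0 0 0 -1;0 1 0 0 0 0 -1;0 1 0 0 0 0 -1;0 1 0 0 0 0 -1;0 1 0 0 0 0 -1;0 1 0 0 0 0 -1;0 0 0 0 0 0 -1;0 0 0 0 0 0 -1")

```text
time: 17.65
ee_pos: [0.4803, 0.2248, 0.0836]
ee_rot: [0.0, 0.819, 0.574, 0.0]
contact_force: [-2.3, 3.2, 0.1]
grip_width: 0.006
```

jog_arm(plan="0 0.5 0 0 0 0 -1;0 0 0 0 0 0 -1;0 0.5 0 0 0 0 -1;0 0 0 0 0 0 -1;0 0.5 0 0 0 0 -1;0 0 0 0 0 0 -1;0 0.5 0 0 0 0 -1;0 0 0 0 0 0 -1;0 0 0 0 0 0 -1;0 0 0 0 0 0 -1")

```text
time: 18.65
ee_pos: [0.4821, 0.2241, 0.0836]
ee_rot: [0.0, 0.819, 0.574, -0.0]
contact_force: [-1.2, 2.9, 0.3]
grip_width: 0.003
```

Run:
```python
from h import *
c=snap('side','side11');tip(c,(.490,.125),0)
s=env.get_state(); print(s['ee_pos'],s['contact_force'])
```

```text
100 207.71 272.04 [0.5185 0.2609 0.1048]
tip [0.5205 0.2565 0.1   ] ang 0.22780367882877245
[0.48217859 0.22408303 0.08360134] [-1.94547009  3.29453903  0.25249874]
```

jog_arm(plan="0 0.5 0 0 0 0 -1;0 0 0 0 0 0 -1;0 0.5 0 0 0 0 -1;0 0 0 0 0 0 -1;0 0.5 0 0 0 0 -1;0 0 0 0 0 0 -1;0 0.5 0 0 0 0 -1;0 0 0 0 0 0 -1;0 0 0 0 0 0 -1;0 0 0 0 0 0 -1")

```text
time: 19.7
ee_pos: [0.484, 0.2234, 0.0836]
ee_rot: [-0.0, 0.819, 0.574, -0.0]
contact_force: [-2.7, 3.8, 0.0]
grip_width: 0.009
```

jog_arm(plan="0 0.5 0 0 0 0 -1;0 0 0 0 0 0 -1;0 0.5 0 0 0 0 -1;0 0 0 0 0 0 -1;0 0.5 0 0 0 0 -1;0 0 0 0 0 0 -1;0 0.5 0 0 0 0 -1;0 0 0 0 0 0 -1;0 0 0 0 0 0 -1;0 0 0 0 0 0 -1")

```text
time: 20.7
ee_pos: [0.4859, 0.2227, 0.0836]
ee_rot: [0.0, 0.819, 0.574, 0.0]
contact_force: [-2.6, 3.6, 0.8]
grip_width: 0.005
```

Run:
```python
from h import *
c=snap('side','side12');tip(c,(.490,.125),0)
s=env.get_state(); print(s['ee_pos'],s['contact_force'])
```

```text
98 205.73469387755102 271.3469387755102 [0.5223 0.26   0.1048]
tip [0.5243 0.2556 0.1   ] ang 0.25702990667845727
[0.48590601 0.22272329 0.08356921] [-1.38733697  3.34640435  0.78945712]
```

jog_arm(plan="0 0.5 0 0 0 0 -1;0 0 0 0 0 0 -1;0 0.5 0 0 0 0 -1;0 0 0 0 0 0 -1;0 0.5 0 0 0 0 -1;0 0 0 0 0 0 -1;0 0.5 0 0 0 0 -1;0 0 0 0 0 0 -1;0 0 0 0 0 0 -1;0 0 0 0 0 0 -1")

```text
time: 21.75
ee_pos: [0.4866, 0.2225, 0.0835]
ee_rot: [-0.001, 0.819, 0.574, -0.001]
contact_force: [-7.3, 6.8, 2.7]
grip_width: 0.008
```

Run:
```python
from h import *
c=snap('side','side13');tip(c,(.490,.125),0)
s=env.get_state(); print(s['ee_pos'],s['contact_force'])
```

```text
102 205.45098039215685 271.20588235294116 [0.5228 0.2599 0.1049]
tip [0.5249 0.2554 0.1   ] ang 0.26164697854094504
[0.48654583 0.222477   0.08351389] [-7.81977677  8.1908539   3.7057529 ]
```

It has hit a solid stop short of the grip, so the left-hand unit is the sound one. I'll press a little more firmly and let it settle.

jog_arm(plan="0 0.5 0 0 0 0 -1;0 0 0 0 0 0 -1;0 0.5 0 0 0 0 -1;0 0 0 0 0 0 -1;0 0 0 0 0 0 -1;0 0 0 0 0 0 -1;0 0 0 0 0 0 -1;0 0 0 0 0 0 -1;0 0 0 0 0 0 -1;0 0 0 0 0 0 -1")

```text
time: 22.8
ee_pos: [0.4868, 0.2224, 0.0835]
ee_rot: [-0.001, 0.819, 0.574, -0.001]
contact_force: [-11.5, 10.5, 5.5]
grip_width: 0.003
```

Run:
```python
from h import *
c=snap('side','side14');tip(c,(.490,.125),0);tip(c,(.466,-.191),0)
for _ in range(3): env.capture('top'); s=env.get_state(); print(s['time'],s['ee_pos'],s['contact_force'],np.linalg.norm(s['contact_force']))
I=c['pixels'];cv2.imwrite('pics/c7.png',cv2.resize(I[130:330,150:400,::-1],None,fx=3,fy=3,interpolation=cv2.INTER_CUBIC))
```

```text
100 205.38 271.16 [0.5231 0.2596 0.1047]
tip [0.5251 0.2553 0.1   ] ang 0.26290949945923514
53 274.77358490566036 172.39622641509433 [ 0.476 -0.052  0.104]
tip [ 0.4775 -0.0576  0.1   ] ang 0.0856123869793201
22.9 [0.48677236 0.22244474 0.08347378] [-10.61096904  10.20120156   4.49817339] 15.391255344326286
22.95 [0.48676454 0.22244989 0.08348986] [-11.29450515   9.37778484   4.46800348] 15.345088794322926
23.0 [0.48675299 0.22245701 0.08347275] [-10.70576918  10.27893331   4.57488825] 15.53060095861742
```

View pics/c7.png

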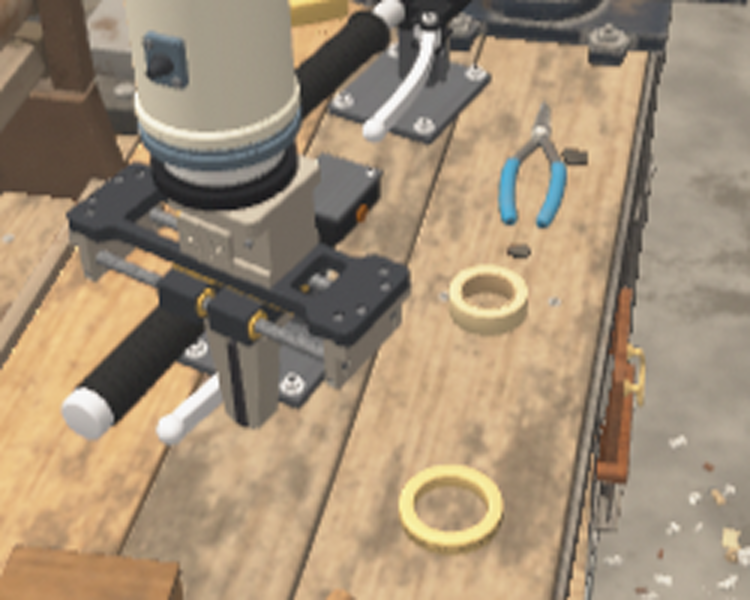

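The left lever is held short of its grip (ball at crop 172,428) with a steady force of about 15 N. The right lever is out (ball at crop 375,129), and the loose things haven't moved.

```bash
python3 -c "
from station import env
env.close_job(); s=env.get_state(); print(s['time'],s['contact_force'])"
```

```text
the job is handed in; nothing more can be done
the job is handed in; nothing more can be done
```

I tried both levers with the backs of the shut fingers and handed the job in with the sound one held firmly against its stop.

- **Unit with air (right-hand, y ≈ -0.1):** the lever went past 0.165 rad with no stop until its ball lay on the grip, at about 0.33 rad by camera with about 17 N on the wrist. I then let it out. The final picture shows it at rest and untouched.
- **Sound unit (left-hand, y ≈ +0.2):** the lever met a solid stop at about 0.16 rad by camera, with its ball short of the grip. It was held there with a steady force of about 15 N up to the hand-in at about 23 s.

**Checks:** the tape, pliers and ring looked unmoved in the last picture. The highest force I read on the wrist was about 17 N.

**Where readings disagreed:**
- The camera lever angles were uncertain by about 0.02–0.04 rad, because the arm partly hid the levers. I judged both stops mainly from the jump in force and the fingers ceasing to move.
- The wrist force had a large sideways part, which I put down to friction along the blade. The 15 N is therefore the total force, not all of it square to the lever.
- My force reading after the hand-in was refused, so I have no measurement from the final second.

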